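# Find the pitch comb that fits the clamp spindle

### The arm

A 6-joint arm with a two-finger parallel gripper is mounted at the origin on the work surface. World frame = base frame: x ahead of the robot, y to its left, z up, the work surface at z = 0. Lengths are in m, angles in rad, forces in N, time in s.
With the tool pointing down it reaches from about 0.3 to 0.775 m from the base axis. Payload 14.6 kg.
Tool frame: the origin (TCP) lies between the finger pads; the fingertips stand tcp_to_tips ahead of it and the grasp point (between the pads) lies 3 mm ahead of it (tcp_to_tips is the distance from the TCP to the fingertips, in m); z points along the fingers, y is the line along which they close (so a half turn about z gives the same grasp; the last joint's range is limited). The gripper opens to 85 mm and grips with 20 to 120 N. Pads are 22 mm wide; open, the fingers measure 114 mm over their backs; the gripper's body (76 mm by 85 mm) begins 54 mm behind the grasp point. The pads swing forward as they close: fully open they stand 13 mm farther back than shut.
Start: joints at [-1.212, 0.3, 1.521, -0, 1.321, -0.067], TCP at [0.227, -0.501, 0.253] pointing down, gripper open.
Joint ranges: [-3.03, 3.03], [-0.79, 2.21], [0.23, 2.52], [-1.04, 4.18], [0, 3.07], [-2.55, 2.55]. Speed limits (rad/s): [2.22, 2.22, 2.57, 3.14, 3.14, 3.14].

### API

Orientations are given as a rotation vector (axis times angle).
In Python, from station import observe, read_camera, camera_params, job_done, tcp_to_tips gives the robot as it stands.
- The arm moves only by the shell command python3 -m pendant 'ROWS' [FORCE]. ROWS is JSON, a list of rows, each an object of numbers: "x", "y", "z": the shift along the world's x, y, z as a fraction of full scale; "ax", "ay", "az": the turn, a rotation vector about the world's x, y, z as a fraction of full scale; "hand": the finger opening in mm, from 0 to 85.4. In form: [{"x": .., "y": .., "z": .., "ax": .., "ay": .., "az": .., "hand": ..}, ...]. A call has 1 to 5 rows; each row shifts and turns the commanded pose from where the row before left it; what a row does not reach is not made up. Full scale, the value 1, is 0.3 m for a shift and 60 degrees for a turn. A row lasts 1/12 s, in which the tool goes at most 41.7 mm and 7.16 degrees, less where a joint would pass 70% of its speed; a pose out of reach is approached as far as the arm can. A call with a number of a shift or a turn outside -1 to 1 is refused whole. A call with a gripper value outside its range is refused whole. The fingers move at their own pace and stop on an object; FORCE is the grip in N (left out, the last holds). Time passes only in rows, so rows that do not move let the fingers close. It gives the time, the measured TCP pose, the force, the opening and the grip force at its end, in the units of the state.
- observe(): the state, without advancing time (a new reading comes with each control period).
- read_camera(name): name is "scene" or "top"; returns the picture (480x640x3 uint8, red, green, blue); there is no depth.
- camera_params(name): a dict with "camera_matrix" (3x3 intrinsics, pixels), "k1" (the pictures are not rectified: a ray, as slopes to the right and down, at radius r is drawn at 1 + k1 r^2 times it, then the intrinsics apply), "pose" (4x4, takes a point from camera to world coordinates). Camera axes: x right, y down, z forward; pixel columns grow to the right and rows downward; lengths in m; the calibration is good to about 2 mm. A picture is of the moment at which its call begins. camera_params takes no time and is no camera call.
- job_done(): hands the job in; it is judged then, once.
The state is a dict: "time_s": time; "joints": joint angles; "qd": joint speeds; "tau": joint torques, N m; "position": TCP position; "tcp_rot": TCP orientation; "wrist_force": force on the tool from outside, world axes, zero at the start; "wrist_torque": the same for the moment, N m; "gripper_width": opening from 0.0 (shut) to 1.0 (fully open); "grasp_force": force on a finger pad.
Only numpy, scipy, OpenCV 4.12 (cv2) and the standard library are available. Lean on these libraries where they do the work, as an engineer would, in place of code of your own. Each camera call takes 0.05 s, during which the arm holds its last target. There are 200 camera calls.

### The job

Find out which of the three pitch combs fits the thread of the front spindle: try them against the thread, sliding each on the rest plate and shifting it along the thread to see whether it drops in. Leave the one that seats fully meshed home in the thread, lying flat and square, and the other two drawn well back on the rest plate, at least 10 mm clear of the thread. Let go of everything and leave the squeegee, the knob and the nut where they are.

Things in the scene. Friction and masses are not known exactly. Their poses are not given: they have to be found in the camera images.
- stand: fixed check stand. Origin: on the table below the middle of the front spindle's axis; x horizontal, from combs towards spindles, y along the spindles, z up. Three steel spindles lie in two blue cheeks (y = +-135 to 147 mm, from x = -31 mm on, 50 mm high): the front one, at x = 0, is to be checked; two wait at x = 65 and 130 mm.
- front_axis (a point): on the axis of the front spindle at mid length, 45 mm above the table, axes as the stand. Trapezoidal thread (flanks 15 degrees) from about y = -118 to 118 mm; root radius 14 mm, crest radius 17 to 18 mm. Spindle pitches are 6, 7 and 8 mm; which one lies in front changes and is not told.
- rest_plate (a point): centre of the top of the aluminium rest plate, 42 mm above the table, axes as the stand; it runs 67 mm either way in x (stand x = -155 to -21 mm) and 128 mm either way in y. Combs lie on it at axis height. Start: tips 45 to 60 mm before the axis, combs about 80 mm apart, within 0.12 rad of square.
- comb_red: loose pitch comb, 0.06 to 0.13 kg, red handle. Steel blade 48 wide, 24 long with its teeth, 6 mm thick; neck 20 wide, 40 long, 12 high; rear cross-piece 36 wide, 12 long, 12 high. Origin: middle of the tooth-tip line, at the underside; x out of the teeth, y along them. Neck at x = -24 to -64 mm, cross-piece to -76. Push at the blade's rear shoulders beside the neck; hook the cross-piece to pull.
- comb_yellow: pitch comb like the red one, but with a yellow handle and another pitch. Origin and axes as there.
- comb_blue: pitch comb like the red one, but with a blue handle and another pitch. Origin and axes as there. Comb pitches are 6, 7 and 8 mm; which colour has which is not told. A right comb, teeth opposite grooves, goes in until its origin is 14 mm from the axis (0.2 mm play a side). Otherwise the tips ride on the crests, 17 to 18 mm from it: shift it along y, up to one pitch; only the right one drops in.
- squeegee: loose printing squeegee, bystander: white bar 150 x 26 x 30 mm with a yellow lip on its +y side. Origin under the middle of the bar, x along it.
- star_knob: loose black five-lobed clamp knob, bystander, 52 mm across, 20 mm high, with a steel stud up to 50 mm. Origin under its middle.
- hex_nut: loose steel hexagon nut, bystander, 37 mm over corners, 16 mm high. Origin under its middle.
Not all that is in view belongs to the job. What is shaped like the comb_yellow but black or turquoise is not meant. What is shaped like the comb_red but purple is not meant.

How it is judged:
By the outcome, as a careful person would: the job done as asked, in the order asked, and still so for the second after the job is handed in, with the robot touching nothing.
It also fails if it takes over 69 s, if anything falls off the work surface, if the arm or the gripper's body presses on something with over 40 N, if the wrist force passes 120 N, or if a joint passes its speed limit or range.

## Working session

There is one attempt and no reset: what is moved stays moved. The work goes in short steps, Python scripts to look and compute and a shell command to move; the robot and the scene stay as the last step left them, time stands still between calls to the robot, and variables do not carry over. Pictures are saved under pics/ and viewed, at most 10 in all, crops included, and the job is handed in when it is done.

```bash
mkdir -p pics; ls; python3 - <<'E'
from station import *
import cv2
print(tcp_to_tips if not callable(tcp_to_tips) else tcp_to_tips())
s=observe();print(s)
for n in("scene","top"):
    cv2.imwrite(f"pics/{n}0.png",read_camera(n)[:,:,::-1]);print(n,camera_params(n))
E
```

```text
pics
0.022
{'time_s': 0.0, 'joints': array([-1.21159398e+00,  3.00473351e-01,  1.52160478e+00,  6.47511359e-06,
        1.32072412e+00, -6.65911150e-02]), 'qd': array([-0.00072882, -0.00045489,  0.00027393, -0.00012758, -0.00111962,
        0.00036451]), 'tau': array([-3.43556258e-04, -5.43503559e+01, -3.61796021e+01, -4.98557722e-05,
        4.00986581e-03, -7.04305444e-05]), 'position': array([ 0.22709883, -0.50068166,  0.25271005]), 'tcp_rot': array([-3.06949476e+00, -6.63538247e-01,  2.67144171e-04]), 'wrist_force': array([-0.05476579,  0.90124614,  0.21117218]), 'wrist_torque': array([-0.00820845,  0.00375099, -0.00105947]), 'grasp_force': 0.0, 'gripper_width': 1.0013841978514748}
scene {'camera_matrix': array([[477.00036294,   0.        , 314.42349757],
       [  0.        , 477.00036294, 243.90557728],
       [  0.        ,   0.        ,   1.        ]]), 'k1': -0.008572847602324392, 'pose': array([[ 0.57190897,  0.59475855, -0.5649623 ,  1.15240537],
       [ 0.82013968, -0.42888725,  0.37871709, -0.42442251],
       [-0.0170599 , -0.6799397 , -0.73306955,  0.90278417],
       [ 0.        ,  0.        ,  0.        ,  1.        ]])}
top {'camera_matrix': array([[487.92671995,   0.        , 324.6558728 ],
       [  0.        , 487.92671995, 242.64632746],
       [  0.        ,   0.        ,   1.        ]]), 'k1': -0.018766965433187194, 'pose': array([[-3.13821953e-03, -9.83338050e-01,  1.81759266e-01,
         3.38813325e-01],
       [-9.99994914e-01,  3.18929511e-03, -1.12694685e-05,
         2.35594923e-03],
       [-5.68602242e-04, -1.81758377e-01, -9.83343058e-01,
         1.01006179e+00],
       [ 0.00000000e+00,  0.00000000e+00,  0.00000000e+00,
         1.00000000e+00]])}
```

View pics/top0.png

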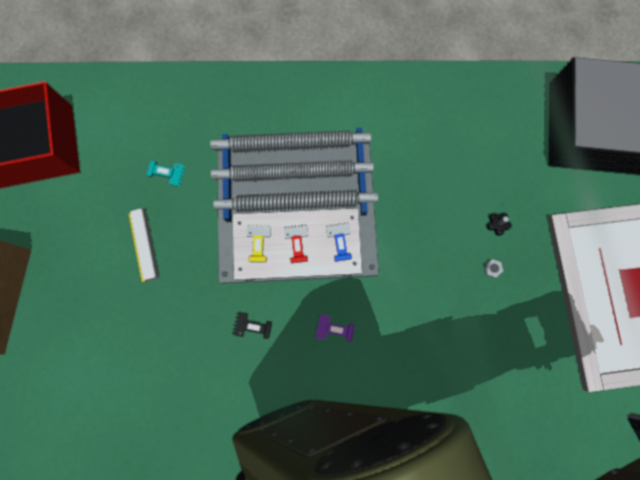

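View pics/scene0.png

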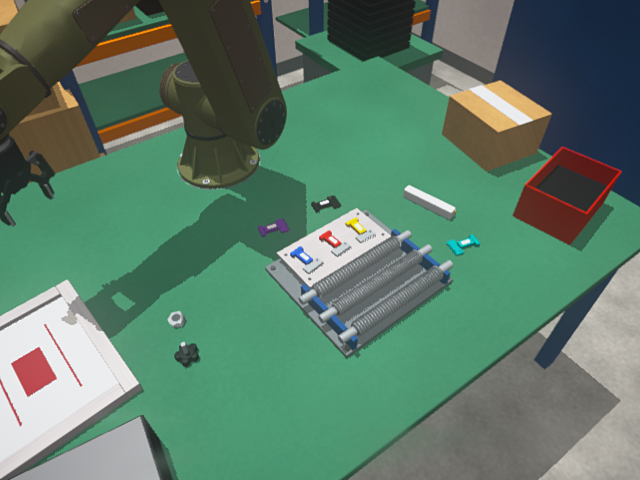

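The top view shows the yellow, red and blue combs at about (258,243), (297,243) and (341,243). The front spindle runs along row 200 and the rest plate spans about (233–362, 208–278). Next I'll measure the plate, the combs and the pitches.

```bash
cat > h.py <<'E'
import numpy as np,cv2
from station import *
def ray(n,uv):
    p=camera_params(n);K=p["camera_matrix"]
    d=cv2.undistortPoints(np.float64(uv).reshape(-1,1,2),K,np.array([p["k1"],0,0,0.]))[:,0]
    T=p["pose"];return T[:3,3],np.c_[d,np.ones(len(d))]@T[:3,:3].T
def on(n,uv,z):
    o,d=ray(n,uv);return (o+d*((z-o[2])/d[:,2])[:,None])[:,:2]
def proj(n,P):
    p=camera_params(n);T=p["pose"];P=np.atleast_2d(P)
    c=(P-T[:3,3])@T[:3,:3]
    return cv2.projectPoints(c.reshape(-1,1,3),np.zeros(3),np.zeros(3),p["camera_matrix"],np.array([p["k1"],0,0,0.]))[0][:,0]
def masks(im):
    h=cv2.cvtColor(im,cv2.COLOR_RGB2HSV);H,S,V=[h[...,i].astype(int) for i in range(3)]
    o={"yellow":(H>22)&(H<34),"red":(H<8)|(H>172),"blue":(H>105)&(H<125)}
    return {k:m&(S>140)&(V>90) for k,m in o.items()}
def mean_im(n,k=3): return np.mean([read_camera(n).astype(float) for _ in range(k)],0)
E
python3 - <<'E'
from h import *
im=read_camera("top")
for c,m in masks(im).items():
    m=m.copy();m[:,:235]=0;m[:,360:]=0;m[:225]=0;m[275:]=0
    v,u=np.nonzero(m);P=on("top",np.c_[u,v],.054);r=cv2.minAreaRect(P.astype(np.float32)*1000)
    print(c,len(u),P.mean(0).round(4),np.round(r[0],1),np.round(r[1],1),round(r[2],1))
# white plate
h=cv2.cvtColor(im,cv2.COLOR_RGB2HSV);m=((h[...,1]<40)&(h[...,2]>165)).astype(np.uint8)
m[:205]=0;m[285:]=0;m[:,:225]=0;m[:,370:]=0
m=cv2.morphologyEx(m,cv2.MORPH_CLOSE,np.ones((25,25)))
c=max(cv2.findContours(m,0,2)[0],key=cv2.contourArea)[:,0]
r=cv2.minAreaRect((on("top",c,.042)*1000).astype(np.float32));print("plate",r, cv2.boxPoints(r).round(1).tolist())
cv2.imwrite("pics/crop1.png",cv2.resize(im[120:290,205:385,::-1],None,fx=4.4,fy=3.5,interpolation=cv2.INTER_CUBIC))
E
```

```text
yellow 159 [0.4965 0.1356] [505.2 136.4] [31.8 48.5] 89.8
red 160 [0.4952 0.0555] [504.   54.2] [29.8 50.4] 89.8
blue 163 [ 0.4994 -0.0308] [506.7 -33.1] [29.8 52.6] 89.6
plate ((517.2140502929688, 59.64771270751953), (134.3348388671875, 255.4445037841797), 1.984956979751587) [[445.70001220703125, 185.0], [454.5, -70.30000305175781], [588.7999877929688, -65.69999694824219], [579.9000244140625, 189.60000610351562]]
```

View pics/crop1.png

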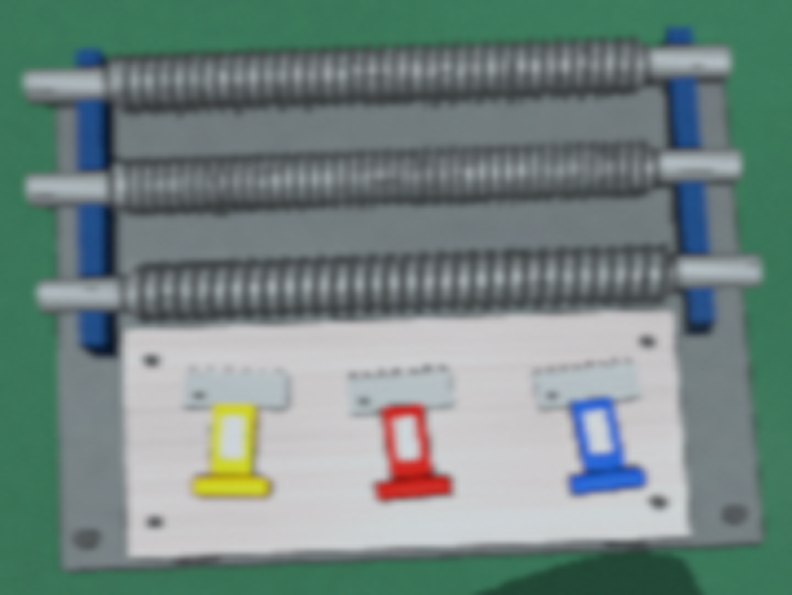

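The crop shows all three combs with visible teeth, and the plate measures 134×255 mm, as given. Its yaw is about +0.035 rad. Next come the spindle pitches by spectrum and each comb's axis and tooth count.

```bash
cat >> h.py <<'E'
YAW=.0346;C=np.cos(YAW);S=np.sin(YAW);R=np.array([[C,-S],[S,C]]);O=np.array([.6052,.0627])
def w(sx,sy): return O+R@np.array([sx,sy])
def st(P): return (np.atleast_2d(P)-O)@R
def strip(im,n,xs,ys,z):
    X,Y=np.meshgrid(xs,ys,indexing="ij");P=np.c_[np.c_[X.ravel(),Y.ravel()]@R.T+O,np.full(X.size,z)]
    uv=proj(n,P).astype(np.float32).reshape(X.shape+(2,))
    return cv2.remap(im.astype(np.float32),uv[...,0],uv[...,1],cv2.INTER_CUBIC)
def spec(y,s):
    s=(s-np.poly1d(np.polyfit(y,s,3))(y))*np.hanning(len(y))
    return {p:abs(np.sum(s*np.exp(2j*np.pi*y/p))) for p in np.arange(5,9.6,.1).round(1)}
E
python3 - <<'E'
from h import *
im=mean_im("top",3).mean(2)
ys=np.arange(-.105,.105,.0005)
for x0 in(0,.065,.13):
    A=strip(im,"top",np.arange(x0-.010,x0+.011,.002),ys,.060)
    t=sum(np.array(list(spec(ys*1e3,a).values())) for a in A);k=np.arange(5,9.6,.1)
    print(x0,[(round(k[i],1),int(t[i])) for i in np.argsort(-t)[:4]])
rgb=read_camera("top");hs=cv2.cvtColor(rgb,cv2.COLOR_RGB2HSV)
for c,m in masks(rgb).items():
    m=m.copy();m[:,:235]=0;m[:,360:]=0;m[:225]=0;m[275:]=0
    v,u=np.nonzero(m);P=st(on("top",np.c_[u,v],.054))*1000
    q=np.argsort(P[:,0]);rear=P[P[:,0]<P[:,0].min()+11];neck=P[P[:,0]>P[:,0].min()+16]
    a=(neck.mean(0)-rear.mean(0));ang=np.arctan2(a[1],a[0])
    print(c,"rear",rear.mean(0).round(1),"xmin",P[:,0].min().round(1),"xmax",P[:,0].max().round(1),"neck",neck.mean(0).round(1),"yaw rel stand",ang.round(3))
    tip=rear.mean(0)+70*np.array([np.cos(ang),np.sin(ang)])
    yy=np.arange(-23,23,.5);best=None
    for d in np.arange(-7,4,.5):
        L=np.array([tip[0]+d,tip[1]])[:,None]+np.array([-np.sin(ang),np.cos(ang)])[:,None]*yy
        PP=np.c_[(L.T/1000)@R.T+O,np.full(len(yy),.048)];uv=proj("top",PP).astype(np.float32)
        s=cv2.remap(im.astype(np.float32),uv[:,:1],uv[:,1:],cv2.INTER_CUBIC)[:,0];sp=spec(yy,s);p=max(sp,key=sp.get)
        if best is None or sp[p]>best[1]: best=(d,sp[p],p,{k:int(x) for k,x in sp.items() if k in(6,6.5,7,7.5,8)})
    print(tip.round(1),best)
E
```

```text
0 [(np.float64(8.0), 20362), (np.float64(7.9), 19939), (np.float64(8.1), 18229), (np.float64(7.8), 16919)]
0.065 [(np.float64(6.0), 5934), (np.float64(5.9), 5337), (np.float64(6.1), 3925), (np.float64(6.4), 2944)]
0.13 [(np.float64(7.0), 10779), (np.float64(6.9), 10338), (np.float64(7.1), 8853), (np.float64(6.8), 7584)]
yellow rear [-117.1   77.6] xmin -122.2 xmax -72.9 neck [-87.4  74.3] yaw rel stand -0.11
[-47.5  69.9] (np.float64(-2.5), np.float64(114.73229418323449), np.float64(7.9), {np.float64(6.0): 10, np.float64(6.5): 40, np.float64(7.0): 79, np.float64(7.5): 106, np.float64(8.0): 114})
red rear [-121.6   -4.3] xmin -126.8 xmax -75.9 neck [-92.4  -1.7] yaw rel stand 0.086
[-51.9   1.7] (np.float64(-1.5), np.float64(194.92647855678103), np.float64(7.1), {np.float64(6.0): 77, np.float64(6.5): 158, np.float64(7.0): 194, np.float64(7.5): 183, np.float64(8.0): 150})
blue rear [-121.9  -90.8] xmin -127.5 xmax -75.2 neck [-92.1 -87.5] yaw rel stand 0.11
[-52.3 -83.2] (np.float64(-0.5), np.float64(86.7607576259979), np.float64(6.0), {np.float64(6.0): 86, np.float64(6.5): 69, np.float64(7.0): 43, np.float64(7.5): 30, np.float64(8.0): 34})
```

Front spindle pitch is 8 mm, with 6 and 7 mm waiting behind it. By eye, yellow is about 8, red 7 and blue 6, so I'll try yellow first. I'm moving above its neck, at about (0.511, 0.134), in a hand yaw of about -4.3°.

```bash
python3 -m pendant '[{"x":0.0474,"y":0.1058,"az":-0.0239,"hand":40},{"x":0.0474,"y":0.1058,"az":-0.0239,"hand":40},{"x":0.0474,"y":0.1058,"az":-0.0239,"hand":40},{"x":0.0474,"y":0.1058,"az":-0.0239,"hand":40},{"x":0.0474,"y":0.1058,"az":-0.0239,"hand":40}]' 20
python3 -m pendant '[{"x":0.0474,"y":0.1058,"az":-0.0239,"hand":40},{"x":0.0474,"y":0.1058,"az":-0.0239,"hand":40},{"x":0.0474,"y":0.1058,"az":-0.0239,"hand":40},{"x":0.0474,"y":0.1058,"az":-0.0239,"hand":40},{"x":0.0474,"y":0.1058,"az":-0.0239,"hand":40}]'
```

```text
invalid input
invalid input
```

```bash
python3 -m pendant '[{"x":0.0474,"y":0.1058,"az":-0.0239,"z":-0.031,"hand":40},{"x":0.0474,"y":0.1058,"az":-0.0239,"z":-0.031,"hand":40},{"x":0.0474,"y":0.1058,"az":-0.0239,"z":-0.031,"hand":40},{"x":0.0474,"y":0.1058,"az":-0.0239,"z":-0.031,"hand":40},{"x":0.0474,"y":0.1058,"az":-0.0239,"z":-0.031,"hand":40}]'
python3 -m pendant '[{"x":0.0474,"y":0.1058,"az":-0.0239,"z":-0.031,"hand":40},{"x":0.0474,"y":0.1058,"az":-0.0239,"z":-0.031,"hand":40},{"x":0.0474,"y":0.1058,"az":-0.0239,"z":-0.031,"hand":40},{"x":0.0474,"y":0.1058,"az":-0.0239,"z":-0.031,"hand":40},{"hand":40}]'
python3 - <<'E'
from h import *
s=observe();r=cv2.Rodrigues(s["tcp_rot"])[0];print(s["position"],r.round(3).tolist(),s["joints"].round(2),s["wrist_force"],s["gripper_width"])
P=w(-.0913,.0748);print("want",P)
im=read_camera("top");cv2.imwrite("pics/top2.png",cv2.resize(im[120:330,190:400,::-1],None,fx=2.8,fy=2.8,interpolation=cv2.INTER_CUBIC))
im=read_camera("scene");cv2.imwrite("pics/sc2.png",cv2.resize(im[170:370,230:470,::-1],None,fx=3,fy=3,interpolation=cv2.INTER_CUBIC))
E
```

```text
[ 0.22717856 -0.50084369  0.25317723] [[0.911, 0.413, -0.0], [0.413, -0.911, 0.0], [0.0, -0.0, -1.0]] [-1.21  0.3   1.52  0.    1.32 -0.07] [ 0.4556964  -0.38738853  0.78142444] 0.9973334950494817
want [0.51136708 0.13429688]invalid input
invalid input
```

View pics/sc2.png

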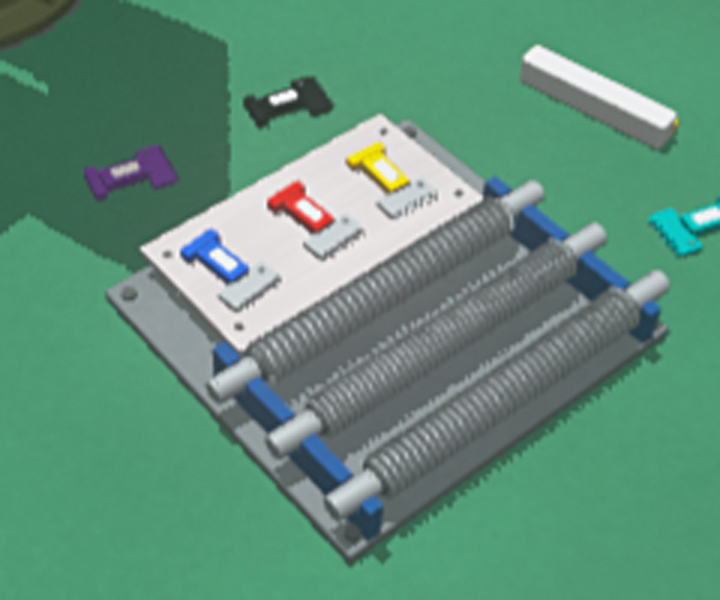

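The picture shows the scene unchanged, because the moves were refused. The rows probably need all seven keys.

```bash
python3 -m pendant '[{"x":0.0474,"y":0.1058,"z":0,"ax":0,"ay":0,"az":-0.0239,"hand":40},{"x":0.0474,"y":0.1058,"z":0,"ax":0,"ay":0,"az":-0.0239,"hand":40},{"x":0.0474,"y":0.1058,"z":0,"ax":0,"ay":0,"az":-0.0239,"hand":40},{"x":0.0474,"y":0.1058,"z":0,"ax":0,"ay":0,"az":-0.0239,"hand":40},{"x":0.0474,"y":0.1058,"z":0,"ax":0,"ay":0,"az":-0.0239,"hand":40}]' 20
```

```text
time_s: 0.87
position: [0.2985, -0.3407, 0.2533]
tcp_rot: [3.106, 0.468, 0.0]
wrist_force: [0.7, 0.4, 0.4]
gripper_width: 0.467
grasp_force: 0.0
```

```bash
python3 -m pendant '[{"x":0.0474,"y":0.1058,"z":0,"ax":0,"ay":0,"az":-0.0239,"hand":40},{"x":0.0474,"y":0.1058,"z":0,"ax":0,"ay":0,"az":-0.0239,"hand":40},{"x":0.0474,"y":0.1058,"z":0,"ax":0,"ay":0,"az":-0.0239,"hand":40},{"x":0.0474,"y":0.1058,"z":0,"ax":0,"ay":0,"az":-0.0239,"hand":40},{"x":0.0474,"y":0.1058,"z":0,"ax":0,"ay":0,"az":-0.0239,"hand":40}]'
python3 -m pendant '[{"x":0.0474,"y":0.1058,"z":-0.031,"ax":0,"ay":0,"az":-0.0239,"hand":40},{"x":0.0474,"y":0.1058,"z":-0.031,"ax":0,"ay":0,"az":-0.0239,"hand":40},{"x":0.0474,"y":0.1058,"z":-0.031,"ax":0,"ay":0,"az":-0.0239,"hand":40},{"x":0.0474,"y":0.1058,"z":-0.031,"ax":0,"ay":0,"az":-0.0239,"hand":40},{"x":0.0474,"y":0.1058,"z":-0.031,"ax":0,"ay":0,"az":-0.0239,"hand":40}]'
python3 -m pendant '[{"x":0.0474,"y":0.1058,"z":-0.031,"ax":0,"ay":0,"az":-0.0239,"hand":40},{"x":0.0474,"y":0.1058,"z":-0.031,"ax":0,"ay":0,"az":-0.0239,"hand":40},{"x":0.0474,"y":0.1058,"z":-0.031,"ax":0,"ay":0,"az":-0.0239,"hand":40},{"x":0.0474,"y":0.1058,"z":-0.031,"ax":0,"ay":0,"az":-0.0239,"hand":40},{"x":0,"y":0,"z":0,"ax":0,"ay":0,"az":0,"hand":40}]'
python3 - <<'E'
from h import *
s=observe();r=cv2.Rodrigues(s["tcp_rot"])[0];print(s["position"],np.degrees(np.arctan2(r[1,0],r[0,0])),r[:,2],s["joints"].round(2),s["wrist_force"],s["gripper_width"])
im=read_camera("scene");cv2.imwrite("pics/sc3.png",cv2.resize(im[130:370,230:500,::-1],None,fx=2.5,fy=2.5,interpolation=cv2.INTER_CUBIC))
E
```

```text
time_s: 1.28
position: [0.3697, -0.1819, 0.2535]
tcp_rot: [3.129, 0.273, 0.001]
wrist_force: [0.6, -0.8, -0.2]
gripper_width: 0.469
grasp_force: 0.0
time_s: 1.7
position: [0.4409, -0.023, 0.2066]
tcp_rot: [3.14, 0.077, 0.001]
wrist_force: [0.9, -0.7, 0.3]
gripper_width: 0.472
grasp_force: 0.0
time_s: 2.12
position: [0.498, 0.1063, 0.1678]
tcp_rot: [-3.14, 0.075, 0.003]
wrist_force: [-0.3, 0.2, -0.5]
gripper_width: 0.469
grasp_force: 0.0
[0.49804962 0.10629807 0.16779109] -2.7526348283839983 [-1.67270668e-03  4.54081514e-04 -9.99998498e-01] [0.14 0.3  1.73 0.   1.11 1.76] [-0.30921867  0.17300122 -0.49226546] 0.46886596373014405
```

View pics/sc3.png

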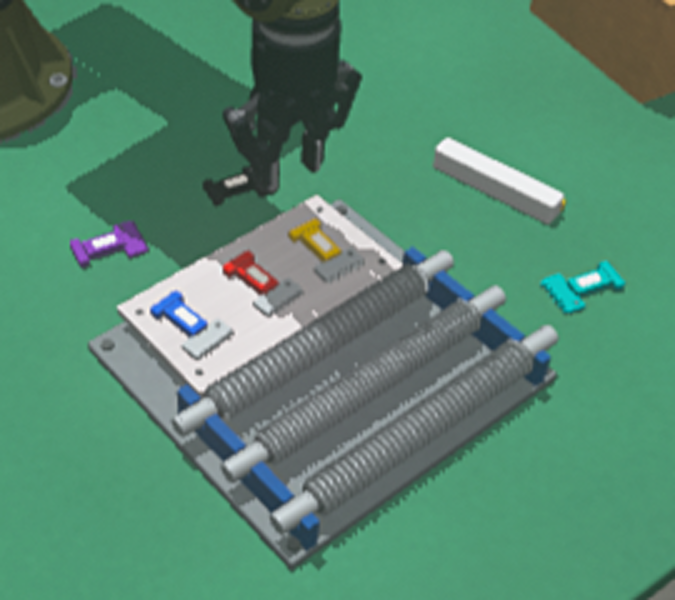

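The picture shows the gripper short of the yellow comb, with some rows cut. I still need +13 mm in x, +28 mm in y and -1.6°. I'll go above it, close to 30 mm and descend.

```bash
python3 -m pendant '[{"x":0.0222,"y":0.0466,"z":0,"ax":0,"ay":0,"az":-0.013,"hand":30},{"x":0.0222,"y":0.0466,"z":0,"ax":0,"ay":0,"az":-0.013,"hand":30},{"x":0,"y":0,"z":-0.1,"ax":0,"ay":0,"az":0,"hand":30},{"x":0,"y":0,"z":-0.1,"ax":0,"ay":0,"az":0,"hand":30},{"x":0,"y":0,"z":0,"ax":0,"ay":0,"az":0,"hand":30}]'
python3 - <<'E'
from h import *
s=observe();r=cv2.Rodrigues(s["tcp_rot"])[0];print(s["position"],np.degrees(np.arctan2(r[1,0],r[0,0])),s["wrist_force"])
im=read_camera("scene");cv2.imwrite("pics/sc4.png",cv2.resize(im[180:300,290:430,::-1],None,fx=5,fy=5,interpolation=cv2.INTER_CUBIC))
E
```

```text
time_s: 2.58
position: [0.5083, 0.1291, 0.1053]
tcp_rot: [3.138, -0.121, -0.011]
wrist_force: [-0.3, -0.3, -0.7]
gripper_width: 0.355
grasp_force: 0.0
[0.50833605 0.12908416 0.10525529] -4.418558769479471 [-0.26784284 -0.29026071 -0.71887098]
```

View pics/sc4.png

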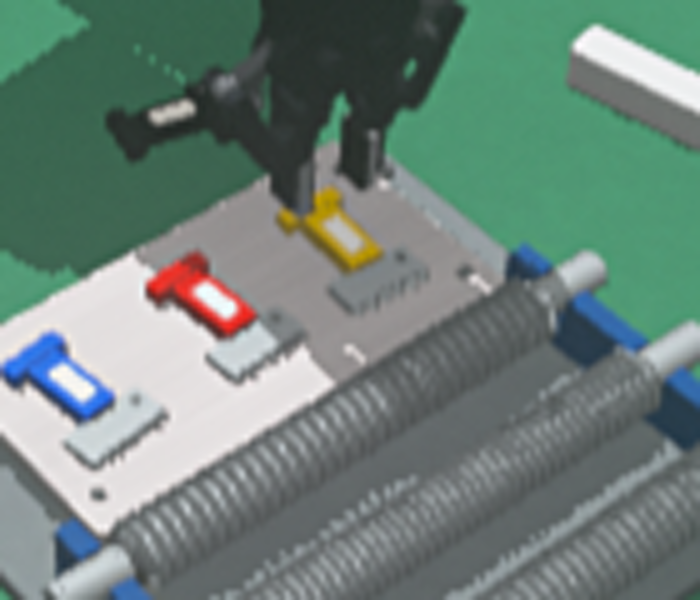

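The fingers straddle the yellow neck, which sits at about (335,225) in the crop. I'll correct by +3 and +5 mm and lower further.

```bash
python3 -m pendant '[{"x":0.0103,"y":0.0173,"z":0,"ax":0,"ay":0,"az":0,"hand":30},{"x":0,"y":0,"z":-0.05,"ax":0,"ay":0,"az":0,"hand":30},{"x":0,"y":0,"z":-0.05,"ax":0,"ay":0,"az":0,"hand":30},{"x":0,"y":0,"z":-0.0167,"ax":0,"ay":0,"az":0,"hand":30},{"x":0,"y":0,"z":0,"ax":0,"ay":0,"az":0,"hand":30}]'
```

```text
time_s: 3.05
position: [0.5141, 0.1353, 0.0752]
tcp_rot: [-3.139, 0.121, -0.0]
wrist_force: [0.1, -0.1, 0.1]
gripper_width: 0.351
grasp_force: 0.0
```

```bash
python3 -m pendant '[{"x":-0.006,"y":0,"z":0,"ax":0,"ay":0,"az":0,"hand":30},{"x":0,"y":0,"z":0,"ax":0,"ay":0,"az":0,"hand":30},{"x":0,"y":0,"z":0,"ax":0,"ay":0,"az":0,"hand":30}]'
```

```text
time_s: 3.3
position: [0.5124, 0.1354, 0.0757]
tcp_rot: [-3.139, 0.121, -0.003]
wrist_force: [0.2, -0.2, -0.6]
gripper_width: 0.35
grasp_force: 0.0
```

```bash
python3 -m pendant '[{"x":0,"y":0,"z":-0.0133,"ax":0,"ay":0,"az":0,"hand":30},{"x":0,"y":0,"z":-0.0133,"ax":0,"ay":0,"az":0,"hand":30},{"x":0,"y":0,"z":0,"ax":0,"ay":0,"az":0,"hand":30}]'
python3 -m pendant '[{"x":0,"y":0,"z":0,"ax":0,"ay":0,"az":0,"hand":23},{"x":0,"y":0,"z":0,"ax":0,"ay":0,"az":0,"hand":23},{"x":0,"y":0,"z":0,"ax":0,"ay":0,"az":0,"hand":23}]'
```

```text
time_s: 3.55
position: [0.5116, 0.1352, 0.0659]
tcp_rot: [3.139, -0.121, -0.001]
wrist_force: [0.1, 0.9, -0.6]
gripper_width: 0.348
grasp_force: 0.0
time_s: 3.8
position: [0.512, 0.1353, 0.0666]
tcp_rot: [-3.139, 0.121, -0.0]
wrist_force: [-0.6, -0.2, -0.5]
gripper_width: 0.27
grasp_force: 0.1
```

```bash
python3 -m pendant '[{"x":0.013,"y":0.0005,"z":0,"ax":0,"ay":0,"az":0.027,"hand":23},{"x":0.013,"y":0.0005,"z":0,"ax":0,"ay":0,"az":0.027,"hand":23},{"x":0.013,"y":0.0005,"z":0,"ax":0,"ay":0,"az":0.027,"hand":23},{"x":0.013,"y":0.0005,"z":0,"ax":0,"ay":0,"az":0.027,"hand":23},{"x":0.013,"y":0.0005,"z":0,"ax":0,"ay":0,"az":0,"hand":23}]'
python3 -m pendant '[{"x":0.013,"y":0.0005,"z":0,"ax":0,"ay":0,"az":0,"hand":23},{"x":0.013,"y":0.0005,"z":0,"ax":0,"ay":0,"az":0,"hand":23},{"x":0.007,"y":0.0002,"z":0,"ax":0,"ay":0,"az":0,"hand":23},{"x":0,"y":0,"z":0,"ax":0,"ay":0,"az":0,"hand":23},{"x":0,"y":0,"z":0,"ax":0,"ay":0,"az":0,"hand":23}]'
cat > s.py <<'E'
from h import *
s=observe();r=cv2.Rodrigues(s["tcp_rot"])[0]
print("stand mm",(st(s["position"][:2])[0]*1000).round(2),"z",round(s["position"][2]*1000,2),"yaw",round(np.arctan2(r[1,0],r[0,0])-YAW,4),"F",s["wrist_force"].round(1),"M",s["wrist_torque"].round(2),s["grasp_force"].round(1),s["time_s"],s["qd"].round(3).max())
E
python3 s.py
```

```text
time_s: 4.22
position: [0.5317, 0.1361, 0.0667]
tcp_rot: [-3.141, -0.059, -0.0]
wrist_force: [-1.2, -0.4, 1.5]
gripper_width: 0.268
grasp_force: 0.3
time_s: 4.63
position: [0.5414, 0.1364, 0.0665]
tcp_rot: [-3.141, -0.056, 0.0]
wrist_force: [-0.2, -0.1, -0.1]
gripper_width: 0.272
grasp_force: 0.0Traceback (most recent call last):
  File "s.py", line 3, in <module>
    print("stand mm",(st(s["position"][:2])[0]*1000).round(2),"z",round(s["position"][2]*1000,2),"yaw",round(np.arctan2(r[1,0],r[0,0])-YAW,4),"F",s["wrist_force"].round(1),"M",s["wrist_torque"].round(2),s["grasp_force"].round(1),s["time_s"],s["qd"].round(3).max())
                                                                                                                                                                                                           ^^^^^^^^^^^^^^^^^^^^^^
AttributeError: 'float' object has no attribute 'round'
```

```bash
sed -i 's/s\["grasp_force"\].round(1)/s["grasp_force"]/' s.py
python3 -m pendant '[{"x":0.01,"y":0.0003,"z":0,"ax":0,"ay":0,"az":0,"hand":23},{"x":0.01,"y":0.0003,"z":0,"ax":0,"ay":0,"az":0,"hand":23},{"x":0,"y":0,"z":0,"ax":0,"ay":0,"az":0,"hand":23},{"x":0,"y":0,"z":0,"ax":0,"ay":0,"az":0,"hand":23}]'; python3 s.py
python3 - <<'E'
from h import *
rgb=mean_im("top",2).astype(np.uint8);cv2.imwrite("pics/top5.png",cv2.resize(rgb[185:285,225:365,::-1],None,fx=5.5,fy=5.5,interpolation=cv2.INTER_CUBIC))
E
```

```text
time_s: 4.97
position: [0.5475, 0.1366, 0.0666]
tcp_rot: [-3.141, -0.057, -0.0]
wrist_force: [-0.1, -0.7, 0.0]
gripper_width: 0.271
grasp_force: 0.0
stand mm [-55.1   75.87] z 66.59 yaw 0.0014 F [-0.1 -0.7  0. ] M [0.03 0.03 0.02] 0.0 4.9667 0.008
```

View pics/top5.png

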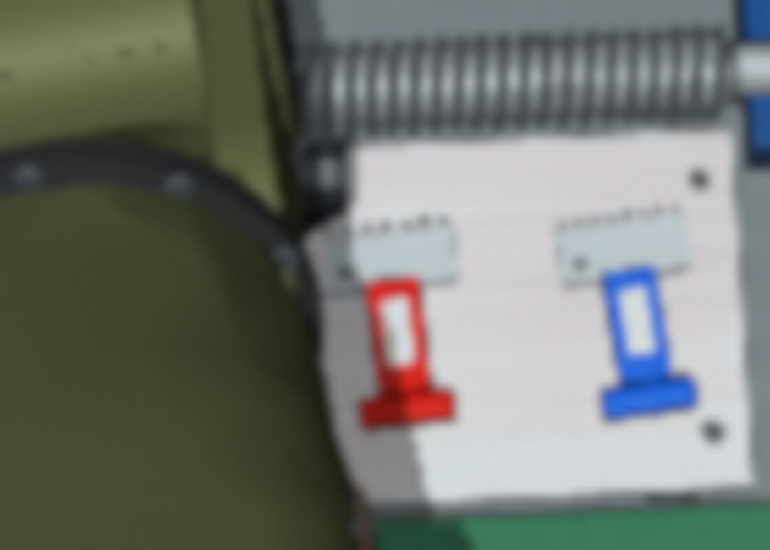

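The arm hides the yellow comb in the top view, so I'll go by force and advance in 1 mm steps.

```bash
python3 -m pendant '[{"x":0.0033,"y":0.0001,"z":0,"ax":0,"ay":0,"az":0,"hand":23},{"x":0.0033,"y":0.0001,"z":0,"ax":0,"ay":0,"az":0,"hand":23},{"x":0,"y":0,"z":0,"ax":0,"ay":0,"az":0,"hand":23},{"x":0,"y":0,"z":0,"ax":0,"ay":0,"az":0,"hand":23}]'; python3 s.py
python3 -m pendant '[{"x":0.0033,"y":0.0001,"z":0,"ax":0,"ay":0,"az":0,"hand":23},{"x":0,"y":0,"z":0,"ax":0,"ay":0,"az":0,"hand":23},{"x":0,"y":0,"z":0,"ax":0,"ay":0,"az":0,"hand":23}]'; python3 s.py
```

```text
time_s: 5.4
position: [0.5494, 0.1367, 0.0666]
tcp_rot: [-3.141, -0.057, -0.0]
wrist_force: [1.1, -0.3, -0.2]
gripper_width: 0.268
grasp_force: 0.0
stand mm [-53.22  75.86] z 66.59 yaw 0.0016 F [ 1.1 -0.3 -0.2] M [-0.01  0.03 -0.  ] 0.0 5.4 0.002
time_s: 5.65
position: [0.55, 0.1366, 0.0664]
tcp_rot: [3.141, 0.057, -0.002]
wrist_force: [-3.8, -0.6, 1.4]
gripper_width: 0.269
grasp_force: 2.0
stand mm [-52.6   75.79] z 66.45 yaw 0.0015 F [-3.8 -0.6  1.4] M [-0.11  0.7   0.03] 2.008474669419229 5.65 0.001
```

```bash
python3 -m pendant '[{"x":0.0017,"y":-0.0017,"z":0,"ax":0,"ay":0,"az":0,"hand":23},{"x":0.0001,"y":-0.0017,"z":0,"ax":0,"ay":0,"az":0,"hand":23},{"x":0.0001,"y":-0.0017,"z":0,"ax":0,"ay":0,"az":0,"hand":23},{"x":0.0001,"y":-0.0017,"z":0,"ax":0,"ay":0,"az":0,"hand":23},{"x":0,"y":0,"z":0,"ax":0,"ay":0,"az":0,"hand":23}]'; python3 s.py
python3 -m pendant '[{"x":0.0001,"y":-0.0017,"z":0,"ax":0,"ay":0,"az":0,"hand":23},{"x":0.0001,"y":-0.0017,"z":0,"ax":0,"ay":0,"az":0,"hand":23},{"x":0,"y":0,"z":0,"ax":0,"ay":0,"az":0,"hand":23}]'; python3 s.py
```

```text
time_s: 6.07
position: [0.5502, 0.1352, 0.0663]
tcp_rot: [-3.14, -0.057, 0.003]
wrist_force: [-7.2, 4.2, 2.7]
gripper_width: 0.271
grasp_force: 3.4
stand mm [-52.43  74.33] z 66.33 yaw 0.0018 F [-7.2  4.2  2.7] M [0.69 1.13 0.11] 3.4060185262933373 6.0667 0.001
time_s: 6.32
position: [0.5503, 0.1342, 0.0663]
tcp_rot: [-3.14, -0.057, 0.003]
wrist_force: [-6.7, 5.0, 1.4]
gripper_width: 0.27
grasp_force: 3.5
stand mm [-52.4   73.33] z 66.33 yaw 0.0018 F [-6.7  5.   1.4] M [0.77 1.15 0.14] 3.4951644530519843 6.3167 0.003
```

```bash
python3 -m pendant '[{"x":0.0001,"y":-0.0017,"z":0,"ax":0,"ay":0,"az":0,"hand":23},{"x":0.0001,"y":-0.0017,"z":0,"ax":0,"ay":0,"az":0,"hand":23},{"x":0,"y":0,"z":0,"ax":0,"ay":0,"az":0,"hand":23}]'; python3 s.py
python3 -m pendant '[{"x":0.0001,"y":-0.0017,"z":0,"ax":0,"ay":0,"az":0,"hand":23},{"x":0.0001,"y":-0.0017,"z":0,"ax":0,"ay":0,"az":0,"hand":23},{"x":0,"y":0,"z":0,"ax":0,"ay":0,"az":0,"hand":23}]'; python3 s.py
```

```text
time_s: 6.57
position: [0.5504, 0.1331, 0.0663]
tcp_rot: [-3.14, -0.057, 0.002]
wrist_force: [-6.4, 3.9, 1.7]
gripper_width: 0.269
grasp_force: 3.2
stand mm [-52.31  72.26] z 66.34 yaw 0.0019 F [-6.4  3.9  1.7] M [0.72 1.08 0.08] 3.2101934374077246 6.5667 0.003
time_s: 6.82
position: [0.5514, 0.1316, 0.0667]
tcp_rot: [-3.141, -0.057, -0.001]
wrist_force: [-0.2, -0.4, -0.5]
gripper_width: 0.268
grasp_force: 0.2
stand mm [-51.43  70.71] z 66.66 yaw 0.0015 F [-0.2 -0.4 -0.5] M [ 0.07  0.03 -0.02] 0.16999252164168865 6.8167 0.003
```

The force vanished and the hand moved forward, so yellow has dropped in. I'll push it home gently.

```bash
python3 -m pendant '[{"x":0.0033,"y":0.0001,"z":0,"ax":0,"ay":0,"az":0,"hand":23},{"x":0.0033,"y":0.0001,"z":0,"ax":0,"ay":0,"az":0,"hand":23},{"x":0,"y":0,"z":0,"ax":0,"ay":0,"az":0,"hand":23},{"x":0,"y":0,"z":0,"ax":0,"ay":0,"az":0,"hand":23}]'; python3 s.py
python3 -m pendant '[{"x":0.0033,"y":0.0001,"z":0,"ax":0,"ay":0,"az":0,"hand":23},{"x":0,"y":0,"z":0,"ax":0,"ay":0,"az":0,"hand":23},{"x":0,"y":0,"z":0,"ax":0,"ay":0,"az":0,"hand":23}]'; python3 s.py
```

```text
time_s: 7.15
position: [0.5533, 0.1316, 0.0666]
tcp_rot: [-3.141, -0.057, -0.001]
wrist_force: [0.4, -0.1, 0.3]
gripper_width: 0.267
grasp_force: 0.0
stand mm [-49.51  70.68] z 66.64 yaw 0.0014 F [ 0.4 -0.1  0.3] M [ 0.04 -0.01  0.03] 0.0 7.15 0.003
time_s: 7.4
position: [0.554, 0.1317, 0.0665]
tcp_rot: [3.141, 0.057, -0.0]
wrist_force: [-0.3, -0.5, -0.5]
gripper_width: 0.271
grasp_force: 0.5
stand mm [-48.74  70.68] z 66.54 yaw 0.0016 F [-0.3 -0.5 -0.5] M [-0.08  0.11 -0.01] 0.45351319131441414 7.4 0.003
```

```bash
python3 -m pendant '[{"x":0.0033,"y":0.0001,"z":0,"ax":0,"ay":0,"az":0,"hand":23},{"x":0,"y":0,"z":0,"ax":0,"ay":0,"az":0,"hand":23},{"x":0,"y":0,"z":0,"ax":0,"ay":0,"az":0,"hand":23}]'; python3 s.py
python3 -m pendant '[{"x":0.0033,"y":0.0001,"z":0,"ax":0,"ay":0,"az":0,"hand":23},{"x":0,"y":0,"z":0,"ax":0,"ay":0,"az":0,"hand":23},{"x":0,"y":0,"z":0,"ax":0,"ay":0,"az":0,"hand":23}]'; python3 s.py
```

```text
time_s: 7.65
position: [0.5545, 0.1317, 0.0664]
tcp_rot: [3.141, 0.057, -0.003]
wrist_force: [-6.5, -1.5, 3.3]
gripper_width: 0.267
grasp_force: 3.2
stand mm [-48.31  70.68] z 66.42 yaw 0.0016 F [-6.5 -1.5  3.3] M [-0.13  1.02 -0.02] 3.1649013748392463 7.65 0.002
time_s: 7.9
position: [0.5547, 0.1317, 0.0663]
tcp_rot: [3.141, 0.057, -0.006]
wrist_force: [-12.4, -1.1, 5.9]
gripper_width: 0.27
grasp_force: 6.2
stand mm [-48.06  70.69] z 66.27 yaw 0.0017 F [-12.4  -1.1   5.9] M [-0.28  2.03 -0.  ] 6.208199188113213 7.9 0.001
```

Yellow stopped solid about 4 mm deeper than its crest contact, which is fully home. I'll back the pads off the shoulders, open slightly, and lift clear.

```bash
python3 -m pendant '[{"x":-0.0133,"y":-0.0005,"z":0,"ax":0,"ay":0,"az":0,"hand":23},{"x":-0.01,"y":-0.0003,"z":0,"ax":0,"ay":0,"az":0,"hand":27},{"x":0,"y":0,"z":0,"ax":0,"ay":0,"az":0,"hand":30},{"x":0,"y":0,"z":0,"ax":0,"ay":0,"az":0,"hand":30},{"x":0,"y":0,"z":0.02,"ax":0,"ay":0,"az":0,"hand":30}]';python3 s.py
python3 -m pendant '[{"x":0,"y":0,"z":0.05,"ax":0,"ay":0,"az":0,"hand":30},{"x":0,"y":0,"z":0.1,"ax":0,"ay":0,"az":0,"hand":30},{"x":0,"y":0,"z":0.1,"ax":0,"ay":0,"az":0,"hand":30},{"x":0,"y":0,"z":0.1,"ax":0,"ay":0,"az":0,"hand":30},{"x":0,"y":0,"z":0.1,"ax":0,"ay":0,"az":0,"hand":30}]'
python3 -m pendant '[{"x":-0.04,"y":-0.12,"z":0,"ax":0,"ay":0,"az":0,"hand":30},{"x":-0.04,"y":-0.12,"z":0,"ax":0,"ay":0,"az":0,"hand":30},{"x":-0.04,"y":-0.12,"z":0,"ax":0,"ay":0,"az":0,"hand":30},{"x":-0.04,"y":-0.12,"z":0,"ax":0,"ay":0,"az":0,"hand":30},{"x":-0.04,"y":-0.12,"z":0,"ax":0,"ay":0,"az":0,"hand":30}]'
python3 -m pendant '[{"x":-0.04,"y":-0.12,"z":0,"ax":0,"ay":0,"az":0,"hand":30},{"x":-0.04,"y":-0.12,"z":0,"ax":0,"ay":0,"az":0,"hand":30},{"x":-0.04,"y":-0.12,"z":0,"ax":0,"ay":0,"az":0,"hand":30},{"x":-0.04,"y":-0.12,"z":0,"ax":0,"ay":0,"az":0,"hand":30},{"x":-0.04,"y":-0.12,"z":0,"ax":0,"ay":0,"az":0,"hand":30}]'
python3 -m pendant '[{"x":-0.04,"y":-0.12,"z":0,"ax":0,"ay":0,"az":0,"hand":30},{"x":-0.04,"y":-0.12,"z":0,"ax":0,"ay":0,"az":0,"hand":30},{"x":0,"y":0,"z":0,"ax":0,"ay":0,"az":0,"hand":30},{"x":0,"y":0,"z":0,"ax":0,"ay":0,"az":0,"hand":30}]'
python3 - <<'E'
from h import *
rgb=read_camera("top")
for c,m in masks(rgb).items():
    m=m.copy();m[:,:235]=0;m[:,360:]=0;m[:208]=0;m[275:]=0
    v,u=np.nonzero(m);P=st(on("top",np.c_[u,v],.054))*1000
    rear=P[P[:,0]<P[:,0].min()+11];neck=P[P[:,0]>P[:,0].min()+16];a=(neck.mean(0)-rear.mean(0));a/=np.linalg.norm(a)
    print(c,len(u),"tip",(rear.mean(0)+70*a).round(1),"yaw",np.arctan2(a[1],a[0]).round(3))
cv2.imwrite("pics/top6.png",cv2.resize(rgb[185:285,225:365,::-1],None,fx=5.5,fy=5.5,interpolation=cv2.INTER_CUBIC))
E
```

```text
time_s: 8.32
position: [0.5488, 0.1314, 0.072]
tcp_rot: [3.141, 0.057, -0.002]
wrist_force: [-0.7, -0.1, -0.8]
gripper_width: 0.352
grasp_force: 0.0
stand mm [-54.01  70.65] z 71.97 yaw 0.0015 F [-0.7 -0.1 -0.8] M [ 0.02 -0.01 -0.01] 0.0 8.3167 0.163
time_s: 8.73
position: [0.549, 0.1315, 0.2097]
tcp_rot: [-3.141, -0.057, -0.001]
wrist_force: [1.0, 0.4, 0.2]
gripper_width: 0.352
grasp_force: 0.0
time_s: 9.15
position: [0.4883, -0.0499, 0.2083]
tcp_rot: [3.141, 0.057, 0.002]
wrist_force: [0.6, -0.5, 0.4]
gripper_width: 0.349
grasp_force: 0.0
time_s: 9.57
position: [0.4283, -0.2302, 0.2083]
tcp_rot: [3.14, 0.057, 0.002]
wrist_force: [0.3, -0.1, 0.3]
gripper_width: 0.351
grasp_force: 0.0
time_s: 9.9
position: [0.4044, -0.3019, 0.2079]
tcp_rot: [3.141, 0.052, 0.0]
wrist_force: [-0.1, -0.2, 0.2]
gripper_width: 0.35
grasp_force: 0.0
yellow 171 tip [-15.  66.] yaw -0.042
red 159 tip [-51.9   2.1] yaw 0.091
blue 163 tip [-52.3 -83.2] yaw 0.11
```

View pics/top6.png

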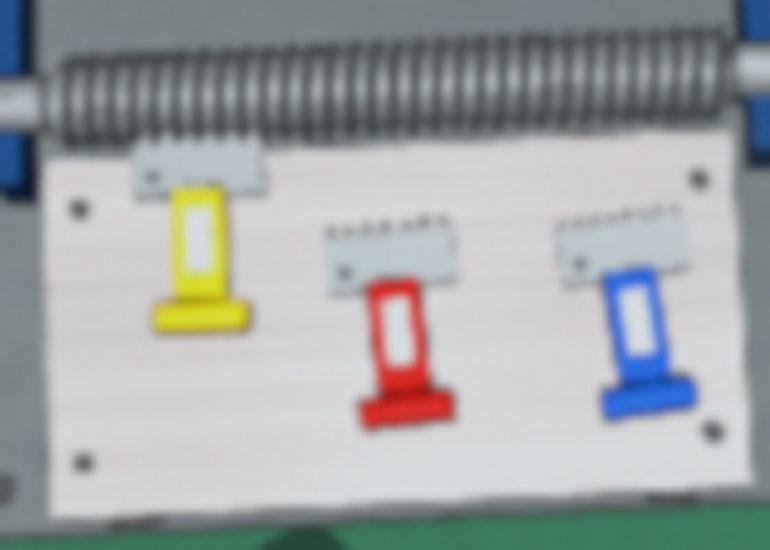

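The picture shows yellow meshed in the thread (teeth at about (135–265,140) in the crop), with red and blue untouched and well back. One quick check on yellow's squareness, using its cross-piece edges.

```bash
python3 - <<'E'
from h import *
im=mean_im("top",4)
sat=im.max(2)-im.min(2)   # handle is saturated, plate is not
g=im[...,0]-im[...,2]     # yellow: R-B
def edge(a,xs,ys,z,rise):
    A=strip(a,"top",xs,ys,z);d=np.diff(A,axis=0)*rise;d=np.clip(d,0,None);xm=(xs[1:]+xs[:-1])/2
    i=d.argmax(0);e=[]
    for j,k in enumerate(i):
        s=slice(max(0,k-4),k+5);e.append((d[s,j]*xm[s]).sum()/d[s,j].sum())
    return np.polyfit(ys,e,1),np.std(e)
xs=np.arange(-.105,-.068,.0005)
ys=np.arange(.054,.084,.001)
p,sd=edge(g,xs,ys,.050,1);print("rear edge slope",p[0].round(3),"x mid",(np.polyval(p,.069)*1e3).round(1),sd)
gr=im.mean(2);ys=np.r_[np.arange(.048,.057,.001),np.arange(.083,.092,.001)]
p,sd=edge(gr,np.arange(-.046,-.030,.0005),ys,.046,-1);print("shoulder slope",p[0].round(3),"x",(np.polyval(p,.07)*1e3).round(1),sd)
E
```

```text
rear edge slope 0.007 x mid -90.4 0.0003849971342742183
shoulder slope 0.002 x -41.1 0.0002567718487810678
```

```bash
python3 -c "from station import *;print(job_done())"
```

```text
the job is handed in; nothing more can be done
None
```

Yellow is the comb that fits: it dropped into the front spindle's 8 mm thread and is left fully home and square; I did not try red (about 7 mm) or blue (about 6 mm) against the thread, since the camera showed the wrong pitch for both, and they still lie untouched, over 30 mm clear.

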